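# Index the bone-model extension to its next hole

### The job

Lift the wire spool off its upright post beside the perforated bar and stand it on its flange in the shallow steel tray, because it is in the way of the bone cradle. Then pull up the lock knob on the sliding section, slide the section one hole along the bar towards the post, let the pin into that hole, and push the knob fully down; finish while still holding the knob fully down with the fingers, for it springs up part-way if let go. Leave the other things on the table where they are.

Things in the scene. Friction and masses are not known exactly. Their poses are not given: they have to be found in the camera images.
- rail: Fixed aluminium bar, 270 mm long along its own y, 30 mm wide, top face 50 mm above the table, with 11 mm square holes 14 mm deep in its top every 40 mm, on two steel feet 70 mm wide. Origin under the bar's middle at table level; z up. The section moves one hole along the rail's +y axis, which is the direction to the post with the spool. The bone cradle and the post stand on the bar's +x side
- section (a joint): Travel in m of the grey sliding section along the rail's +y; it needs about 3 N to move. The holes are at 0, 0.04, 0.08 and 0.12; it starts locked in the hole at 0.04 and belongs in the one at 0.08 (play 1.5 mm either way)
- sleeve_top (a point): Centre of the sliding section's top face, 60 mm above the table: a grey sleeve round the bar, 70 mm long, 48 mm wide, with a steel collar 20 mm across and 10 mm high under the knob. On the rail's +x side it carries an outrigger 45 mm wide with black saddles up to 72 mm high and a bone model, top about 81 mm above the table, ending 172 mm from the bar's centre line
- plunger (a joint): Height in m of the lock pin and knob above fully down. 0: pressed home in a hole (about 5 N). About 0.006: where its spring (800 N/m both ways) floats it when let go, still locked. Above 0.013: pin clear of the bar, section free to slide (about 7 N). 0.022: upper stop. Between two holes it cannot go below about 0.012
- lock_knob: Black round knob, 26 mm across and 27 mm tall, axis upright, on top of the section's lock pin. Origin at its centre, which is 85 mm above the table when fully down and about 91 mm as found; its axes are parallel to the rail's
- spool_mid (a point): Centre (half-way up) of the wire spool: 60 mm across its two white flanges, 40 mm tall, 16 mm bore, about 120 g, axis (z) upright on the post. The post is 10 mm thick and ends 72 mm above the table; the spool sits on its shoulder 20 mm above the table, so its centre is at 40 mm and it must rise 52 mm to come off
- spool: The same wire spool; origin at the centre of its lower flange's underside, z along its axis
- tray_in (a point): Centre of the inner floor of the shallow steel tray, 3 mm above the table; tray 150 mm (its x) by 190 mm (its y) outside, lip 16 mm high, walls 3 mm; fixed to the table, on the left or the right of the bar. A deep grey kit box (130 by 160 by 65 mm) is fixed on the other side
- long_bone: Loose long bone model, 200 mm, lying at the back; leave alone
- foot_bone: Loose foot bone model, about 150 mm long and 30 mm high, on the right; leave alone
- driver: Loose screwdriver on the left; leave alone
- mallet: Loose mallet with a wooden handle at the back; leave alone
- spray: White bottle, 60 mm across, 160 mm tall, on the right; leave alone
- tape_roll: Loose tape roll, 90 mm across and 25 mm high, lying flat at the left back; leave alone
Mind the look-alikes: they are no part of the job. What is shaped like the spool but green is not meant. What is shaped like the part that bears tray_in but green is not meant.

How it is judged:
On the way, in this order (a step that is already met when the one before it is completed fails the run):
1. the spool stands released in the tray, the section still in its first hole (x of spool_mid in the frame of tray_in between -0.05 and 0.05 m and y of spool_mid in the frame of tray_in between -0.07 and 0.07 m and z of spool_mid in the frame of tray_in between 0.016 and 0.024 m and angle between the z axis of spool_mid and the z axis of tray_in, either way round below 0.15 rad and contact force between the fingers and spool below 0.3 N and linear speed of spool below 0.03 m/s and value of joint section below 0.046 m), for 0.2 s.
2. the lock knob is pulled up clear while the section is still at its first hole (value of joint plunger above 0.01 m and value of joint section below 0.046 m).
At the end, for the whole second after the job is handed in: The section stands at the next hole (joint within 4 mm of 0.08), the fingers hold the knob (over 2 N) so that the pin is within 3 mm of fully down, and the spool stands released, at rest and upright (within 0.15 rad) on the tray's floor (value of joint section between 0.076 and 0.084 m and value of joint plunger below 0.003 m and contact force between the fingers and lock_knob above 2 N and x of spool_mid in the frame of tray_in between -0.05 and 0.05 m and y of spool_mid in the frame of tray_in between -0.07 and 0.07 m and z of spool_mid in the frame of tray_in between 0.016 and 0.024 m and angle between the z axis of spool_mid and the z axis of tray_in, either way round below 0.15 rad and contact force between the fingers and spool below 0.3 N and linear speed of spool below 0.03 m/s); the arm keeps its last pose, push and grip.
It fails at once if a bystander is moved more than 30 mm (distance of any of long_bone, foot_bone, driver, mallet, spray, tape_roll from where it was at the start of the episode above 0.03 m).
It also fails if it takes over 51 s, if anything falls off the work surface, if the arm or the gripper's body presses on something with over 40 N, if the wrist force passes 120 N, or if a joint passes its speed limit or range.

### The arm

A 7-joint arm with a two-finger parallel gripper is mounted at the origin on the work surface. World frame = base frame: x ahead of the robot, y to its left, z up, the work surface at z = 0. Lengths are in m, angles in rad, forces in N, time in s.
With the tool pointing down it reaches from about 0.4 to 0.875 m from the base axis. Payload 19.3 kg.
Tool frame: the origin (TCP) lies at the very end of the fingers, on their centre line; the grasp point (between the pads) lies 19 mm behind it; z points along the fingers, y is the line along which they close (so a half turn about z gives the same grasp; the last joint's range is limited). The gripper opens to 85 mm and grips with 20 to 120 N. Pads are 22 mm wide; open, the fingers measure 114 mm over their backs; the gripper's body (76 mm by 85 mm) begins 54 mm behind the grasp point. The pads swing forward as they close: fully open they stand 13 mm farther back than shut.
Start: joints at [-1.331, 0.521, -0.036, 1.599, 0.021, 1.021, -0.113], TCP at [0.191, 0.595, 0.231] pointing down, gripper open.
Joint ranges: [-2.91, 2.91], [-0.3, 2.13], [-1.5, 1.42], [0.17, 2.43], [-1.26, 4.41], [0.16, 1.93], [-2.52, 2.52]. Speed limits (rad/s): [1.89, 1.89, 2.39, 2.39, 3.01, 3.01, 3.01].

### API

Orientations are given as [roll, pitch, yaw] about the fixed x, y, z axes, in that order (R = Rz(yaw) Ry(pitch) Rx(roll)).
In Python, from workcell import bot gives the robot as it stands.
- The arm moves only by the tool jog_arm, never from a script. Its argument "motion" is a list of rows, each a list of 5 numbers: the shift along the tool's x, y, z scaled (see below), then the turn about the tool's z scaled (see below), then the opening, from 0 (shut) to 1 (fully open). A call has 1 to 12 rows; each row shifts and turns the commanded pose from where the row before left it, along the tool's axes as they then stand; what a row does not reach is not made up. The controller multiplies each number of a shift by 30 mm and each number of a turn by 0.08 rad. A row lasts 1/10 s, in which the tool goes at most 50 mm and 8.59 degrees, less where a joint would pass 70% of its speed; a pose out of reach is approached as far as the arm can. A call with a number of a shift or a turn outside -1 to 1 is refused whole. A call with a gripper value outside its range is refused whole. The fingers move at their own pace and stop on an object; "newtons" is the grip in N (left out, the last holds). Time passes only in rows, so rows that do not move let the fingers close. It gives the time, the measured TCP pose, the force, the opening and the grip force at its end, in the units of the state.
- bot.observe(): the state, without advancing time (a new reading comes with each control period).
- bot.grab_frame(name): name is "side" or "top"; returns a dict with "pixels" (480x640x3 uint8, red, green, blue), "fovy" (degrees; the focal length in pixels is half the picture's height over the tangent of half this angle, whatever the lens; pixels are square), "cx", "cy" (the principal point, pixels), "rvec" (rotation vector, rad) and "tvec" (3), from world to camera coordinates, as OpenCV has them. Camera axes: x right, y down, z forward; pixel columns grow to the right and rows downward; lengths in m; the calibration is good to about 2 mm. A picture is of the moment at which its call begins. There is no depth.
- bot.job_done(): hands the job in; it is judged then, once.
The state is a dict: "clock": time; "qpos": joint angles; "qd": joint speeds; "joint_efforts": joint torques, N m; "position": TCP position; "tool_rot": TCP orientation; "force": force on the tool from outside, world axes, zero at the start; "moment": the same for the moment, N m; "grip_width": finger opening in m; "finger_force": force on a finger pad.
Only numpy, scipy, OpenCV 4.12 (cv2) and the standard library are available. Lean on these libraries where they do the work, as an engineer would, in place of code of your own. Each camera call takes 0.05 s, during which the arm holds its last target. There are 200 camera calls.

## Working session

There is one attempt and no reset: what is moved stays moved. The work goes in short steps, Python scripts to look and compute and a tool call to move; the robot and the scene stay as the last step left them, time stands still between calls to the robot, and variables do not carry over. Pictures are saved under pics/ and viewed, at most 10 in all, crops included, and the job is handed in when it is done.

Besides the shell and the picture viewer there is one more tool, called after "Emit:" as name(argument=value, ...), one argument or row to a line, values as JSON. jog_arm: Moves the arm, as the interface text tells. Shifts and turns lie within -1 to 1; 1 stands for 30 mm of shift or 0.08 rad of turn. Its arguments: {"type":"object","properties":{"motion":{"type":"array","items":{"type":"array","items":{"type":"number"}}},"newtons":{"type":"number"}},"required":["motion"]}

```bash
mkdir -p pics
cat > h.py <<'E'
import numpy as np, cv2
from workcell import bot
def load(n):
    d=np.load(f'{n}.npy',allow_pickle=True).item(); return d
def snap(n,f):
    d=bot.grab_frame(n); np.save(f+'.npy',d,allow_pickle=True); cv2.imwrite(f'pics/{f}.png',d['pixels'][:,:,::-1]); return d
def cam(d):
    f=240/np.tan(np.radians(d['fovy'])/2); R=cv2.Rodrigues(np.array(d['rvec'],float))[0]
    return f,R,np.array(d['tvec'],float).ravel()
def ray(d,u,v,z):
    f,R,t=cam(d); c=-R.T@t; r=R.T@np.array([(u-d['cx'])/f,(v-d['cy'])/f,1]); return c+r*(z-c[2])/r[2]
def proj(d,p):
    f,R,t=cam(d); q=R@np.array(p)+t; return np.array([d['cx']+f*q[0]/q[2],d['cy']+f*q[1]/q[2]])
E
python3 - <<'E'
from h import *
for n in('top','side'):
    d=snap(n,n+'0'); f,R,t=cam(d); print(n,d['fovy'],d['cx'],d['cy'],-R.T@t,[k for k in d])
s=bot.observe(); print(s['position'],s['tool_rot'],s['force'],s['clock'])
E
```

```text
top 49.220355203245035 324.55643435709885 239.81435748982912 [ 0.34284906 -0.01249852  1.44772071] ['pixels', 'fovy', 'cx', 'cy', 'rvec', 'tvec']
side 55.77751597789688 317.6027258113241 240.4304397461101 [-0.15122094 -0.73173809  0.83300926] ['pixels', 'fovy', 'cx', 'cy', 'rvec', 'tvec']
[0.19048863 0.59495992 0.23079537] [-3.14059267e+00  4.30451068e-05  2.83176954e+00] [-0.53528253 -0.74777329 -1.33545818] 0.1
```

View pics/top0.png

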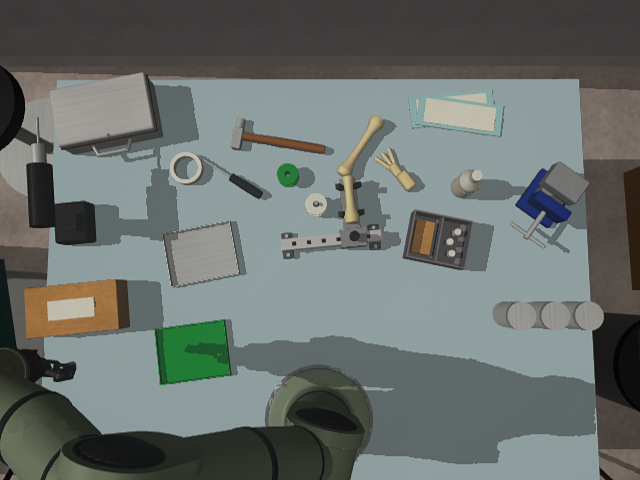

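View pics/side0.png

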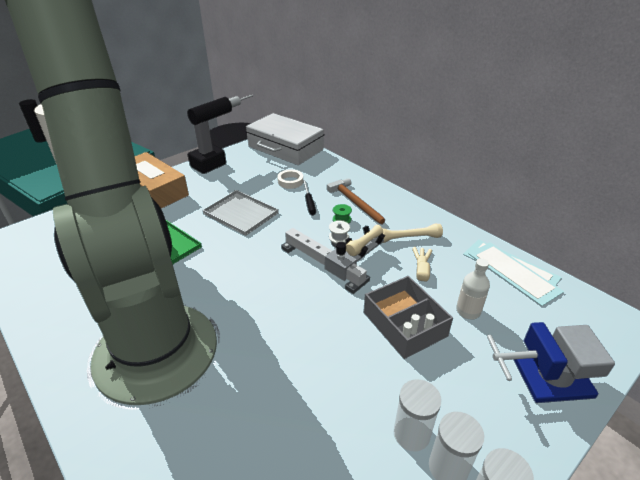

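Top view: white spool at (316,204), with the green decoy spool at (288,175). Steel tray at (203,253), with the green decoy tray at (194,352). Knob at (354,236); rail runs from (283,245) to (380,237), with +y to image left. I choose the white spool and the steel tray. Next I'll measure them and check a close crop.

Run:
```python
from h import *
d=load('top0'); s=load('side0')
im=d['pixels']; hsv=cv2.cvtColor(im,cv2.COLOR_RGB2HSV)
def blobs(m,x0,y0,x1,y1,mn=15):
    M=np.zeros(m.shape,np.uint8); M[y0:y1,x0:x1]=m[y0:y1,x0:x1]*255
    n,l,st,c=cv2.connectedComponentsWithStats(M)
    return [(st[i].tolist(),c[i].round(1).tolist()) for i in range(1,n) if st[i][4]>mn]
H,S,V=[hsv[...,i].astype(int) for i in range(3)]
print('px spool',im[198,312],im[210,316],'rail',im[243,295],'tbl',im[270,300],'tray',im[253,203],'knob',im[236,354])
print('spool',blobs((S<40)&(V>160),295,185,335,220))
print('knob',blobs((V<50),335,222,372,250))
m=((S<30)&(V>90)).astype(np.uint8)
M=np.zeros_like(m);M[215:295,155:250]=m[215:295,155:250]
c=max(cv2.findContours(M,0,2)[0],key=cv2.contourArea); r=cv2.minAreaRect(c);print('tray',r,[ray(d,*p,.016).round(3).tolist() for p in cv2.boxPoints(r)], ray(d,*r[0],.016).round(4))
print('holes',blobs((V<70),283,232,340,252,3))
# table plane points for rough
print('spool',ray(d,316,204,.06),'knob',ray(d,354,236,.104))
a=cv2.resize(im[165:285,270:400],None,fx=5,fy=5,interpolation=cv2.INTER_CUBIC)
b=cv2.resize(s['pixels'][190:300,270:400],None,fx=5,fy=5,interpolation=cv2.INTER_CUBIC)
cv2.imwrite('pics/c0.png',a[:,:,::-1]);cv2.imwrite('pics/c1.png',b[:,:,::-1])
```

```text
px spool [186 184 170] [186 184 170] rail [31 35 35] tbl [144 160 161] tray [150 150 146] knob [44 46 44]
spool [([295, 185, 20, 6, 28], [304.5, 187.8]), ([305, 192, 30, 27, 372], [315.4, 203.9]), ([318, 218, 17, 2, 19], [326.1, 218.7])]
knob [([350, 231, 10, 10, 71], [354.1, 235.8])]
tray ((201.99996948242188, 254.5), (93.99998474121094, 78.99998474121094), -0.0) [[0.339, 0.444, 0.016], [0.556, 0.45, 0.016], [0.555, 0.191, 0.016], [0.338, 0.189, 0.016]] [0.4461 0.3184 0.016 ]
holes [([288, 234, 2, 4, 6], [288.7, 235.5]), ([322, 239, 4, 3, 10], [323.5, 240.2]), ([337, 238, 3, 3, 9], [338.0, 239.0]), ([307, 241, 4, 3, 12], [308.5, 242.0]), ([292, 242, 4, 3, 11], [293.6, 243.1]), ([290, 250, 4, 2, 6], [291.8, 250.3])]
spool [0.57755041 0.00558188 0.06      ] knob [ 0.48629549 -0.09285504  0.104     ]
```

View pics/c0.png

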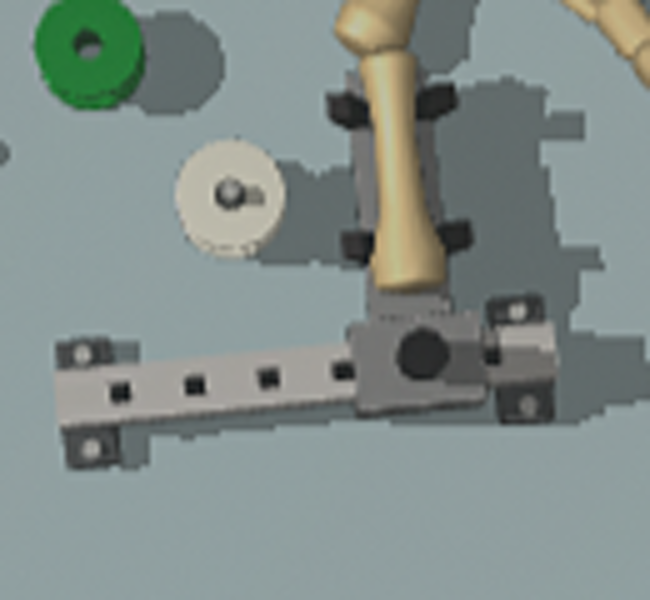

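View pics/c1.png

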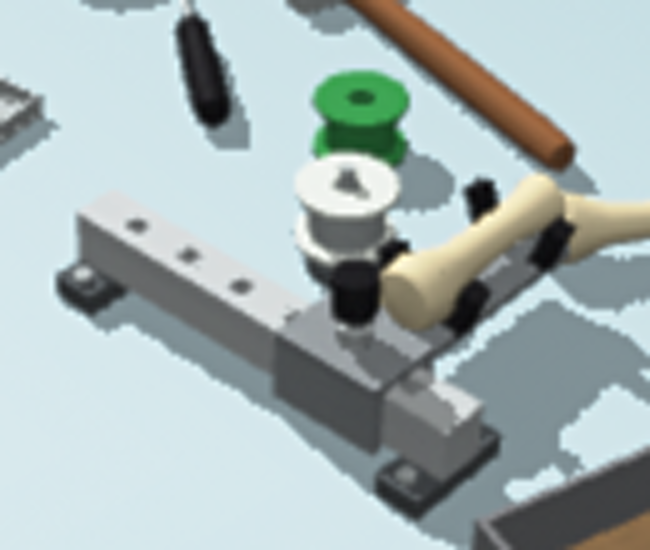

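The crops confirm the white spool sits on its post, top-flange centre at (316,203.8), and the green one is the decoy. The knob is at (354.6,235.6) on the grey sleeve. Spool gap: about 30 mm to the saddles and about 50 mm to the bar, so I'll close along rail x.

```bash
cat >> h.py <<'E'
def plan(tx,ty,tz,yaw=None,n=None):
    s=bot.observe(); p=np.array(s['position']); w=s['tool_rot'][2]
    dw=0 if yaw is None else (yaw-w+np.pi)%(2*np.pi)-np.pi
    d=np.array([tx,ty,tz])-p
    n=n or int(max(np.ceil(np.linalg.norm(d)/.03),np.ceil(abs(dw)/.08)))
    print('from',p.round(4),'yaw',round(w,4),'dw/0.08=',round(dw/.08,2),'rows',n)
    for i in range(n):
        a=w+dw*i/n; c,sn=np.cos(a),np.sin(a); x,y,z=d/n/.03
        print([round(float(v),2) for v in (c*x+sn*y, sn*x-c*y, -z, -dw/n/.08)])
E
python3 - <<'E'
from h import *
d=load('top0'); s=load('side0')
sp=ray(d,316,203.8,.06); kn=ray(d,354.6,235.6,.104)
h=np.array([ray(d,270+a/5,165+b/5,.05) for a,b in((120,392),(195,385),(269,378),(343,370))])
print('spool',sp,'knob',kn,'holes',h.round(4).tolist())
u=h[0]-h[3]; print('pitch',np.linalg.norm(u)/3,'railang +y',np.arctan2(u[1],u[0]))
u/=np.linalg.norm(u); r=kn-h.mean(0); print('knob off line mm',1e3*(r[1]*u[0]-r[0]*u[1]), 'along from last hole',(kn-h[3])@u)
print('side proj spool top',proj(s,sp),'seen ~',(270+347/5,190+186/5),'knob top',proj(s,kn),'seen ~',(270+356/5,190+270/5))
for c in((164,236),(233,222),(240,270),(173,286)): print(ray(d,*c,.016).round(3))
print('tray',np.mean([ray(d,*c,.016) for c in((164,236),(233,222),(240,270),(173,286))],0))
plan(sp[0],sp[1],.2,np.arctan2(u[1],u[0]))
E
```

```text
spool [0.57809272 0.00558088 0.06      ] knob [ 0.48732834 -0.09441252  0.104     ] holes [[0.4726, 0.0648, 0.05], [0.4763, 0.0247, 0.05], [0.4799, -0.015, 0.05], [0.4841, -0.0547, 0.05]]
pitch 0.0400310563785501 railang +y 1.666424792754814
knob off line mm 0.43066277648105833 along from last hole -0.03982905395621234
side proj spool top [339.95217861 225.79420576] seen ~ (339.4, 227.2) knob top [341.61699604 243.62464571] seen ~ (341.2, 244.0)
[0.497 0.424 0.016]
[0.536 0.235 0.016]
[0.403 0.214 0.016]
[0.36  0.395 0.016]
tray [0.44917169 0.31695577 0.016     ]
from [0.1905 0.595  0.2308] yaw 2.8318 dw/0.08= -14.57 rows 24
[-0.76, -0.62, 0.04, 0.61]
[-0.79, -0.58, 0.04, 0.61]
[-0.82, -0.54, 0.04, 0.61]
[-0.84, -0.5, 0.04, 0.61]
[-0.87, -0.46, 0.04, 0.61]
[-0.89, -0.41, 0.04, 0.61]
[-0.91, -0.37, 0.04, 0.61]
[-0.92, -0.33, 0.04, 0.61]
[-0.94, -0.28, 0.04, 0.61]
[-0.95, -0.24, 0.04, 0.61]
[-0.96, -0.19, 0.04, 0.61]
[-0.97, -0.14, 0.04, 0.61]
[-0.98, -0.09, 0.04, 0.61]
[-0.98, -0.05, 0.04, 0.61]
[-0.98, 0.0, 0.04, 0.61]
[-0.98, 0.05, 0.04, 0.61]
[-0.98, 0.1, 0.04, 0.61]
[-0.97, 0.14, 0.04, 0.61]
[-0.96, 0.19, 0.04, 0.61]
[-0.95, 0.24, 0.04, 0.61]
[-0.94, 0.28, 0.04, 0.61]
[-0.92, 0.33, 0.04, 0.61]
[-0.91, 0.37, 0.04, 0.61]
[-0.89, 0.42, 0.04, 0.61]
```

Emit:
jog_arm(
  motion=[
    [-0.76, -0.62, 0.04, 0.61, 1],
    [-0.79, -0.58, 0.04, 0.61, 1],
    [-0.82, -0.54, 0.04, 0.61, 1],
    [-0.84, -0.5, 0.04, 0.61, 1],
    [-0.87, -0.46, 0.04, 0.61, 1],
    [-0.89, -0.41, 0.04, 0.61, 1],
    [-0.91, -0.37, 0.04, 0.61, 1],
    [-0.92, -0.33, 0.04, 0.61, 1],
    [-0.94, -0.28, 0.04, 0.61, 1],
    [-0.95, -0.24, 0.04, 0.61, 1],
    [-0.96, -0.19, 0.04, 0.61, 1],
    [-0.97, -0.14, 0.04, 0.61, 1],
  ],
  newtons=40,
)

```text
clock: 1.3
position: [0.3841, 0.2988, 0.2168]
tool_rot: [-3.141, 0.0, 2.244]
force: [-0.3, 1.0, 0.2]
grip_width: 0.085
finger_force: 0.0
```

Emit:
jog_arm(
  motion=[
    [-0.98, -0.09, 0.04, 0.61, 1],
    [-0.98, -0.05, 0.04, 0.61, 1],
    [-0.98, 0, 0.04, 0.61, 1],
    [-0.98, 0.05, 0.04, 0.61, 1],
    [-0.98, 0.1, 0.04, 0.61, 1],
    [-0.97, 0.14, 0.04, 0.61, 1],
    [-0.96, 0.19, 0.04, 0.61, 1],
    [-0.95, 0.24, 0.04, 0.61, 1],
    [-0.94, 0.28, 0.04, 0.61, 1],
    [-0.92, 0.33, 0.04, 0.61, 1],
    [-0.91, 0.37, 0.04, 0.61, 1],
    [-0.89, 0.42, 0.04, 0.61, 1],
  ],
)

```text
clock: 2.5
position: [0.5772, 0.0031, 0.2022]
tool_rot: [-3.141, -0.0, 1.659]
force: [1.1, 0.5, -0.1]
grip_width: 0.0855
finger_force: 0.0
```

Emit:
jog_arm(
  motion=[
    [0, 0, 0, 0, 1],
    [0, 0, 0, 0, 1],
  ],
)

```text
clock: 2.7
position: [0.5766, 0.0038, 0.2021]
tool_rot: [-3.141, 0.0, 1.66]
force: [0.1, 1.3, 0.6]
grip_width: 0.0858
finger_force: 0.0
```

Run:
```python
from h import *
print(bot.observe()); plan(.5781,.0056,.031,1.6664)
```

```text
{'clock': 2.7, 'qpos': array([-0.37658449,  0.50612672,  0.3783359 ,  1.7755474 , -0.22970105,
        0.90421578,  0.19084412]), 'qd': array([-0.02583865, -0.01273403, -0.01350082,  0.012325  ,  0.00097913,
       -0.00086442, -0.00080433]), 'joint_efforts': array([ 2.78853491e+00, -8.18751097e+01,  1.17246151e+01, -3.39660001e+01,
        1.11391030e-01, -4.21336689e-02,  4.23075096e-02]), 'position': array([0.57662566, 0.00375491, 0.2020692 ]), 'tool_rot': array([-3.14076088e+00,  8.51525789e-05,  1.65991210e+00]), 'force': array([0.105925  , 1.32105566, 0.60156702]), 'moment': array([-0.00918487,  0.01016656,  0.00565097]), 'finger_force': 0.0, 'grip_width': 0.08580073137636605}
from [0.5766 0.0038 0.2021] yaw 1.6599 dw/0.08= 0.08 rows 6
[0.01, 0.01, 0.95, -0.01]
[0.01, 0.01, 0.95, -0.01]
[0.01, 0.01, 0.95, -0.01]
[0.01, 0.01, 0.95, -0.01]
[0.01, 0.01, 0.95, -0.01]
[0.01, 0.01, 0.95, -0.01]
```

Emit:
jog_arm(
  motion=[
    [0.03, 0.03, 0.9, 0, 1],
    [0.02, 0.02, 0.9, 0, 1],
    [0, 0, 0.9, 0, 1],
    [0, 0, 0.9, 0, 1],
    [0, 0, 0.9, 0, 1],
    [0, 0, 0.7, 0, 1],
    [0, 0, 0.5, 0, 1],
    [0, 0, 0, 0, 1],
    [0, 0, 0, 0, 0.5],
    [0, 0, 0, 0, 0.5],
    [0, 0, 0, 0, 0.5],
    [0, 0, 0, 0, 0.5],
  ],
)

```text
clock: 3.9
position: [0.5789, 0.0059, 0.0331]
tool_rot: [3.14, -0.0, 1.661]
force: [-2.9, -0.9, 11.8]
grip_width: 0.0585
finger_force: 40.1
```

Emit:
jog_arm(
  motion=[
    [0, 0, 0, 0, 0.3],
    [0, 0, 0, 0, 0.3],
    [0, 0, 0, 0, 0.3],
    [0, 0, 0, 0, 0.3],
  ],
)

```text
clock: 4.3
position: [0.5788, 0.0059, 0.0331]
tool_rot: [3.14, -0.0, 1.661]
force: [-3.2, 0.7, 10.8]
grip_width: 0.0587
finger_force: 40.1
```

Emit:
jog_arm(
  motion=[
    [0, 0, -0.4, 0, 0.3],
    [0, 0, -0.6, 0, 0.3],
    [0, 0, -0.6, 0, 0.3],
    [0, 0, -0.6, 0, 0.3],
    [0, 0, -0.6, 0, 0.3],
    [0, 0, -0.6, 0, 0.3],
    [0, 0, 0, 0, 0.3],
    [0, 0, 0, 0, 0.3],
  ],
)

```text
clock: 5.1
position: [0.5783, 0.0059, 0.1343]
tool_rot: [3.14, -0.0, 1.661]
force: [-0.9, -0.1, -3.2]
grip_width: 0.0584
finger_force: 43.1
```

Run:
```python
from h import *
d=snap('side','side1'); print(bot.observe()['grip_width']); plan(.449,.317,.136,None)
im=cv2.resize(d['pixels'][100:320,200:440],None,fx=2.5,fy=2.5)
cv2.imwrite('pics/c2.png',im[:,:,::-1])
```

```text
0.05830683179200072
from [0.578  0.0058 0.1336] yaw 1.6607 dw/0.08= 0.0 rows 12
[0.89, -0.28, -0.01, 0.0]
[0.89, -0.28, -0.01, 0.0]
[0.89, -0.28, -0.01, 0.0]
[0.89, -0.28, -0.01, 0.0]
[0.89, -0.28, -0.01, 0.0]
[0.89, -0.28, -0.01, 0.0]
[0.89, -0.28, -0.01, 0.0]
[0.89, -0.28, -0.01, 0.0]
[0.89, -0.28, -0.01, 0.0]
[0.89, -0.28, -0.01, 0.0]
[0.89, -0.28, -0.01, 0.0]
[0.89, -0.28, -0.01, 0.0]
```

View pics/c2.png

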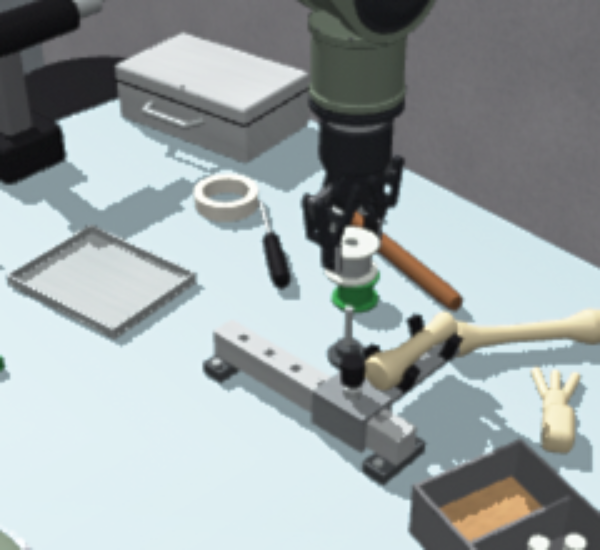

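The spool is in the fingers, upright and clear of the post, at crop (352,255). The tray is free.

Emit:
jog_arm(
  motion=[
    [0.5, -0.16, 0, 0, 0.3],
    [0.9, -0.28, 0, 0, 0.3],
    [0.98, -0.3, 0, 0, 0.3],
    [0.98, -0.3, 0, 0, 0.3],
    [0.98, -0.3, 0, 0, 0.3],
    [0.98, -0.3, 0, 0, 0.3],
    [0.98, -0.3, 0, 0, 0.3],
    [0.98, -0.3, 0, 0, 0.3],
    [0.98, -0.3, 0, 0, 0.3],
    [0.98, -0.3, 0, 0, 0.3],
    [0.9, -0.28, 0, 0, 0.3],
    [0.5, -0.16, 0, 0, 0.3],
  ],
)

```text
clock: 6.35
position: [0.4496, 0.3173, 0.1328]
tool_rot: [-3.14, -0.0, 1.663]
force: [-0.3, -0.8, -0.2]
grip_width: 0.0585
finger_force: 43.1
```

Emit:
jog_arm(
  motion=[
    [0, 0, 0, 0, 0.3],
    [0, 0, 0, 0, 0.3],
    [0, 0, 0.8, 0, 0.3],
    [0, 0, 0.8, 0, 0.3],
    [0, 0, 0.8, 0, 0.3],
    [0, 0, 0.7, 0, 0.3],
    [0, 0, 0.3, 0, 0.3],
    [0, 0, 0, 0, 0.3],
    [0, 0, 0, 0, 0.3],
  ],
)

```text
clock: 7.25
position: [0.4521, 0.3144, 0.0322]
tool_rot: [3.141, -0.0, 1.66]
force: [0.3, 0.6, -1.6]
grip_width: 0.0581
finger_force: 43.3
```

Emit:
jog_arm(
  motion=[
    [0, 0, 0.2, 0, 0.3],
    [0, 0, 0.13, 0, 0.3],
    [0, 0, 0, 0, 0.3],
  ],
)

```text
clock: 7.55
position: [0.4514, 0.3148, 0.0214]
tool_rot: [-3.141, 0.0, 1.661]
force: [-0.1, -0.2, -0.5]
grip_width: 0.0582
finger_force: 43.3
```

Emit:
jog_arm(
  motion=[
    [0, 0, 0.06, 0, 0.3],
    [0, 0, 0.05, 0, 0.3],
    [0, 0, 0, 0, 0.3],
  ],
)

```text
clock: 7.85
position: [0.4515, 0.3148, 0.0182]
tool_rot: [-3.141, 0.0, 1.661]
force: [-0.2, 0.1, -0.9]
grip_width: 0.0581
finger_force: 43.3
```

Emit:
jog_arm(
  motion=[
    [0, 0, 0.05, 0, 0.3],
    [0, 0, 0.03, 0, 0.3],
    [0, 0, 0, 0, 0.3],
  ],
)

```text
clock: 8.15
position: [0.4516, 0.3149, 0.0163]
tool_rot: [3.142, -0.0, 1.66]
force: [-3.7, -1.4, 8.5]
grip_width: 0.0582
finger_force: 43.7
```

Contact at the expected height. Release, check, then rise.

Emit:
jog_arm(
  motion=[
    [0, 0, 0, 0, 0.75],
    [0, 0, 0, 0, 0.85],
    [0, 0, 0, 0, 1],
    [0, 0, 0, 0, 1],
    [0, 0, 0, 0, 1],
    [0, 0, -0.4, 0, 1],
    [0, 0, -0.8, 0, 1],
    [0, 0, -0.9, 0, 1],
    [0, 0, -0.9, 0, 1],
    [0, 0, -0.9, 0, 1],
    [0, 0, -0.6, 0, 1],
  ],
)

```text
clock: 9.25
position: [0.4519, 0.3149, 0.1536]
tool_rot: [3.14, -0.001, 1.66]
force: [0.8, -0.9, 0.3]
grip_width: 0.0853
finger_force: 0.0
```

Run:
```python
from h import *
d=snap('side','side2')
im=cv2.resize(d['pixels'][120:320,190:430],None,fx=2.5,fy=2.5)
cv2.imwrite('pics/c3.png',im[:,:,::-1])
print(bot.observe()['position'],[proj(d,p).round(1).tolist() for p in((.45,.316,.003),(.45,.316,.043))])
plan(.4873,-.0944,.16,1.6664+np.pi/2)
print('or'); plan(.4873,-.0944,.16,1.6664-np.pi/2)
print(bot.observe()['qpos'])
```

```text
[0.45276942 0.3154181  0.15559955] [[243.0, 212.5], [241.7, 202.0]]
from [0.4528 0.3154 0.1556] yaw 1.66 dw/0.08= 19.71 rows 20
[-0.69, -0.0, -0.01, -0.99]
[-0.68, -0.06, -0.01, -0.99]
[-0.68, -0.11, -0.01, -0.99]
[-0.67, -0.16, -0.01, -0.99]
[-0.65, -0.22, -0.01, -0.99]
[-0.63, -0.27, -0.01, -0.99]
[-0.61, -0.32, -0.01, -0.99]
[-0.58, -0.36, -0.01, -0.99]
[-0.55, -0.41, -0.01, -0.99]
[-0.52, -0.45, -0.01, -0.99]
[-0.48, -0.49, -0.01, -0.99]
[-0.44, -0.53, -0.01, -0.99]
[-0.4, -0.56, -0.01, -0.99]
[-0.35, -0.59, -0.01, -0.99]
[-0.31, -0.61, -0.01, -0.99]
[-0.26, -0.64, -0.01, -0.99]
[-0.21, -0.65, -0.01, -0.99]
[-0.15, -0.67, -0.01, -0.99]
[-0.1, -0.68, -0.01, -0.99]
[-0.05, -0.68, -0.01, -0.99]
or
from [0.4528 0.3154 0.1556] yaw 1.66 dw/0.08= -19.56 rows 20
[-0.69, -0.0, -0.01, 0.98]
[-0.68, 0.05, -0.01, 0.98]
[-0.68, 0.1, -0.01, 0.98]
[-0.67, 0.16, -0.01, 0.98]
[-0.65, 0.21, -0.01, 0.98]
[-0.64, 0.26, -0.01, 0.98]
[-0.61, 0.31, -0.01, 0.98]
[-0.59, 0.35, -0.01, 0.98]
[-0.56, 0.4, -0.01, 0.98]
[-0.52, 0.44, -0.01, 0.98]
[-0.49, 0.48, -0.01, 0.98]
[-0.45, 0.52, -0.01, 0.98]
[-0.41, 0.55, -0.01, 0.98]
[-0.36, 0.58, -0.01, 0.98]
[-0.32, 0.61, -0.01, 0.98]
[-0.27, 0.63, -0.01, 0.98]
[-0.22, 0.65, -0.01, 0.98]
[-0.17, 0.66, -0.01, 0.98]
[-0.11, 0.68, -0.01, 0.98]
[-0.06, 0.68, -0.01, 0.98]
[-0.98888687  0.53164309  0.37922065  1.88492339 -0.2734117   0.77094047
 -0.37114921]
```

View pics/c3.png

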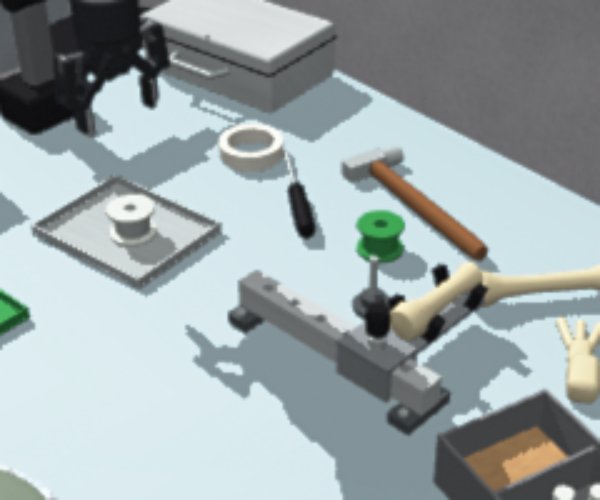

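The spool stands upright in the tray, at crop (130,215). Now to the knob.

Emit:
jog_arm(
  motion=[
    [-0.69, 0, 0, 0.98, 0.7],
    [-0.68, 0.05, 0, 0.98, 0.7],
    [-0.68, 0.1, 0, 0.98, 0.7],
    [-0.67, 0.16, 0, 0.98, 0.7],
    [-0.65, 0.21, 0, 0.98, 0.7],
    [-0.64, 0.26, 0, 0.98, 0.7],
    [-0.61, 0.31, 0, 0.98, 0.7],
    [-0.59, 0.35, 0, 0.98, 0.7],
    [-0.56, 0.4, 0, 0.98, 0.7],
    [-0.52, 0.44, 0, 0.98, 0.7],
    [-0.49, 0.48, 0, 0.98, 0.7],
    [-0.45, 0.52, 0, 0.98, 0.7],
  ],
)

```text
clock: 10.5
position: [0.4725, 0.0669, 0.1509]
tool_rot: [3.142, -0.0, 0.713]
force: [-0.1, 0.2, 0.3]
grip_width: 0.06
finger_force: 0.0
```

Emit:
jog_arm(
  motion=[
    [-0.41, 0.55, 0, 0.98, 0.7],
    [-0.36, 0.58, 0, 0.98, 0.7],
    [-0.32, 0.61, 0, 0.98, 0.7],
    [-0.27, 0.63, 0, 0.98, 0.7],
    [-0.22, 0.65, 0, 0.98, 0.7],
    [-0.17, 0.66, 0, 0.98, 0.7],
    [-0.11, 0.68, 0, 0.98, 0.7],
    [-0.06, 0.68, 0, 0.98, 0.7],
    [0, 0, 0, 0, 0.7],
    [0, 0, 0, 0, 0.7],
    [0, 0, 0, 0, 0.7],
  ],
)

```text
clock: 11.6
position: [0.4858, -0.0949, 0.1508]
tool_rot: [-3.141, 0.0, 0.093]
force: [-0.4, 0.8, -0.0]
grip_width: 0.0603
finger_force: 0.0
```

Run:
```python
from h import *
plan(.4873,-.0944,.075,.0956)
print(bot.observe()['qpos'])
```

```text
from [ 0.4858 -0.0949  0.1508] yaw 0.0931 dw/0.08= 0.03 rows 3
[0.02, -0.0, 0.84, -0.01]
[0.02, -0.0, 0.84, -0.01]
[0.02, -0.0, 0.84, -0.01]
[-0.49487816  0.56796165  0.78994763  2.0402373  -0.58227628  0.76873116
 -0.82551695]
```

Emit:
jog_arm(
  motion=[
    [0.05, 0, 0.6, 0, 0.7],
    [0, 0, 0.7, 0, 0.7],
    [0, 0, 0.7, 0, 0.7],
    [0, 0, 0.52, 0, 0.7],
    [0, 0, 0, 0, 0.7],
    [0, 0, 0, 0, 0.4],
    [0, 0, 0, 0, 0.2],
    [0, 0, 0, 0, 0.1],
    [0, 0, 0, 0, 0.1],
    [0, 0, 0, 0, 0.1],
  ],
  newtons=50,
)

```text
clock: 12.6
position: [0.4877, -0.095, 0.0756]
tool_rot: [3.142, -0.001, 0.093]
force: [2.2, 0.9, 1.0]
grip_width: 0.0244
finger_force: 49.0
```

Emit:
jog_arm(
  motion=[
    [0, 0, -0.12, 0, 0.1],
    [0, 0, -0.12, 0, 0.1],
    [0, 0, -0.12, 0, 0.1],
    [0, 0, -0.05, 0, 0.1],
    [0, 0, 0, 0, 0.1],
    [0, 0, 0, 0, 0.1],
  ],
)

```text
clock: 13.2
position: [0.4875, -0.095, 0.0877]
tool_rot: [3.141, -0.0, 0.093]
force: [4.2, 0.9, -8.6]
grip_width: 0.0244
finger_force: 49.5
```

Emit:
jog_arm(
  motion=[
    [0, -0.13, 0, 0, 0.1],
    [0, -0.2, 0, 0, 0.1],
    [0, -0.2, 0, 0, 0.1],
    [0, -0.2, 0, 0, 0.1],
    [0, -0.2, 0, 0, 0.1],
    [0, -0.2, 0, 0, 0.1],
    [0, -0.15, 0, 0, 0.1],
    [0, -0.05, 0, 0, 0.1],
    [0, 0, 0, 0, 0.1],
    [0, 0, 0, 0, 0.1],
  ],
)

```text
clock: 14.2
position: [0.4837, -0.0554, 0.0876]
tool_rot: [3.141, -0.0, 0.093]
force: [5.1, -0.3, -8.7]
grip_width: 0.0245
finger_force: 49.8
```

Emit:
jog_arm(
  motion=[
    [0, 0, 0.1, 0, 0.1],
    [0, 0, 0.1, 0, 0.1],
    [0, 0, 0.1, 0, 0.1],
    [0, 0, 0.1, 0, 0.1],
    [0, 0, 0, 0, 0.1],
    [0, 0, 0, 0, 0.1],
  ],
)

```text
clock: 14.8
position: [0.4837, -0.0554, 0.0756]
tool_rot: [-3.142, -0.0, 0.092]
force: [4.6, 1.7, -1.5]
grip_width: 0.0239
finger_force: 50.5
```

Emit:
jog_arm(
  motion=[
    [0, 0, 0.1, 0, 0.1],
    [0, 0, 0.08, 0, 0.1],
    [0, 0, 0, 0, 0.1],
    [0, 0, 0, 0, 0.1],
  ],
)

```text
clock: 15.2
position: [0.4839, -0.0554, 0.0706]
tool_rot: [-3.141, -0.001, 0.092]
force: [-0.1, 3.6, 18.8]
grip_width: 0.0244
finger_force: 52.4
```

Emit:
jog_arm(
  motion=[
    [0, 0, 0.05, 0, 0.1],
    [0, 0, 0.03, 0, 0.1],
    [0, 0, 0, 0, 0.1],
    [0, 0, 0, 0, 0.1],
  ],
)

```text
clock: 15.6
position: [0.4845, -0.0554, 0.0693]
tool_rot: [-3.14, -0.002, 0.092]
force: [-4.9, 6.0, 50.6]
grip_width: 0.024
finger_force: 56.9
```

Emit:
jog_arm(
  motion=[
    [0, 0, -0.05, 0, 0.1],
    [0, 0, 0, 0, 0.1],
    [0, 0, 0, 0, 0.1],
  ],
)

```text
clock: 15.9
position: [0.4841, -0.0553, 0.0697]
tool_rot: [-3.141, -0.001, 0.093]
force: [2.1, 2.8, 15.2]
grip_width: 0.0241
finger_force: 53.4
```

Run:
```python
from h import *
d=snap('side','side3')
im=cv2.resize(d['pixels'][150:300,200:400],None,fx=4,fy=4,interpolation=cv2.INTER_CUBIC)
cv2.imwrite('pics/c4.png',im[:,:,::-1])
k=np.array([.4835,-.0546])
print({n:((proj(d,p)-[200,150])*4).round().tolist() for n,p in dict(bot85=(*k,.0715),bot91=(*k,.0775),tcp=(*k,.070),coltop=(*k,.07),sltop=(*k,.06)).items()})
```

```text
{'bot85': [519.0, 387.0], 'bot91': [519.0, 380.0], 'tcp': [519.0, 389.0], 'coltop': [519.0, 389.0], 'sltop': [519.0, 400.0]}
```

View pics/c4.png

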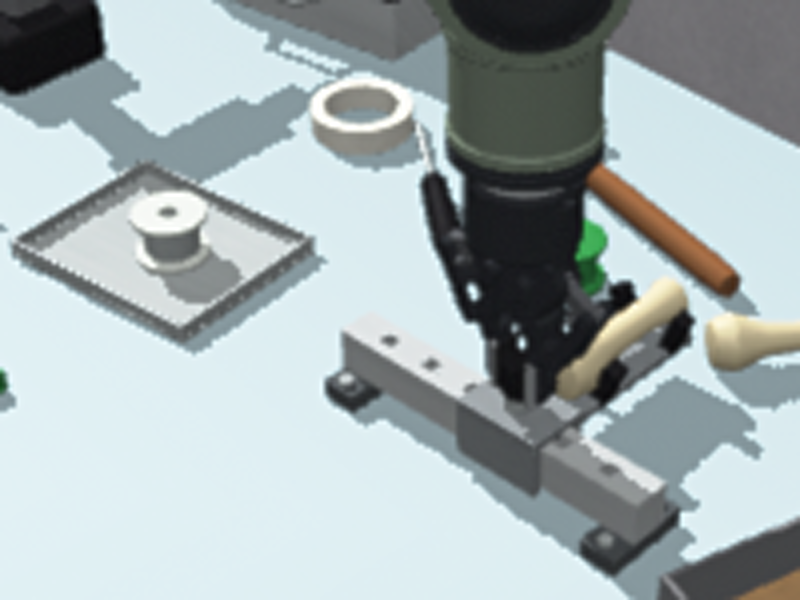

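The section is at the next hole (centre about crop (519,400)). The knob is against its hard lower stop with about 15 N of push, and the spool is upright in the tray at crop (170,230).

```bash
python3 -c "
from workcell import bot
print(bot.job_done())"
```

```text
the job is handed in; nothing more can be done
None
```

I handed the job in at about 16 s of robot time: the spool stands upright in the steel tray, and the section is one hole along. The fingers hold the knob at its lower stop with about 15 N of push; the grip hid the knob, so I judged this from force and height, and no verdict came back.

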